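Mount the collared roller between the bench centres

TASK

Mount the roller with the collar for a runout check: take it out of the bin and lay it gently in the two V-rests of the bench centres, either way round. Then slide the tailstock up until the roller is held between the two centres, clear of the rests, with the sprung centre of the tailstock pressed back about half of its travel. Leave the other two rollers in the bin and everything else on the bench where it is.

Things in the scene. Friction and masses are not known exactly. Their poses are not given: they have to be found in the camera images.
- roller: the collared roller: bare aluminium, 32 mm diameter, 160 mm long, about 0.3 kg, an 18 mm bore 12 mm deep in each end. Origin on its axis at mid-length, y along it. One collar, 50 mm diameter, from y = +16 to +28 mm; elsewhere plain, best gripped at y = -6 mm. Starts level in one of the bin's notches, axis 33 mm above the table, 28 mm above the bin floor
- plain_roller: a roller like it but without a collar: 32 mm diameter, 160 mm long. Origin on its axis at mid-length, y along it. Stays in its notch in the bin
- short_roller: a shorter roller without a collar: 32 mm diameter, 120 mm long. Origin on its axis at mid-length, y along it. Stays in its notch in the bin
- bin: grey open bin, fixed, 300 mm (x) by 200 mm (y), walls 65 mm high and 5 mm thick, floor 5 mm. Origin: centre of its underside. Two wooden strips along x at y = -45 and +45 mm (8 mm wide, tops 27 mm above the table) have V-notches that hold the rollers along the bin's y at x = -80, 0 and +80 mm, any roller in any of them
- bench: the bench centres, fixed to the table: grey cast bed, 400 mm long (y), 110 mm wide (feet 135 mm), top 40 mm above the table. Origin: centre of its underside. Headstock at the -y end, tailstock at the +y end, two V-rests between. The line of centres runs along y above the origin, 102 mm above the table
- headstock: fixed block, 50 mm wide, 53 mm long, top 128 mm above the table; its fixed steel centre points to the bench's +y: a 60 degree cone, 6 mm across at the tip and 24 mm at its base 15.6 mm behind. Frame the same as the bench's
- rests: the two V-rests, fixed steel posts 52 mm wide, 10 mm thick, at y = -92 and +14 mm in the bench frame, tops 94 mm above the table. A roller lying in them is under the line of centres, its axis at 100 mm, 2 mm low, and can be pushed along; the cones lift it off when they enter its bores. Frame as the bench's
- centre_mid (a point): point on the line of centres, 102 mm above the table, where the middle of the mounted 160 mm roller comes (y = -50 mm in the bench frame); axes as the bench's. Lay the roller in the rests with its middle 10 to 20 mm from here towards the tailstock (+y): it then clears both centres, and the collar clears both rests, either way round
- head_tip (a point): tip of the headstock's fixed centre, 70 mm from centre_mid towards -y; a mounted roller's end face lies 10 mm behind it. Axes as the bench's
- tailstock (a joint): place of the tailstock along the bed, m: 0 nearest to the headstock, 0.09 farthest, growing along the bench's +y. Slides stiffly (about 11 N), stays where it is left. With the roller against both centres the sprung centre is pressed back about 0.013 minus this value: near 0.007 it is at half its travel, near 0.001 at its stop
- tail_top (a point): centre of the tailstock's flat top, 128 mm above the table; moves with it; axes as the bench's. The block below is 50 mm wide across the bed (x), 55 mm long (y), with upright sides down to 60 mm above the table: grip it across from above, or push it
- quill (a joint): how far the tailstock's sprung centre is pressed back into it, m: 0 free, 0.012 at its stop. Spring 5 N at 0, 8.6 N at the stop
- quill_tip (a point): tip of the tailstock's sprung centre, 102 mm above the table, a cone like the headstock's that points to the bench's -y on a 22 mm round quill; when free it is 65.5 mm from tail_top towards -y. Axes as the bench's
- dial_stand: dial gauge on a stand: grey block 55 by 50 by 50 mm with a 210 mm post and a 56 mm dial. Origin: centre of the block's underside. Leave alone
- oil_bottle: white bottle, 48 mm diameter, 110 mm high. Origin: centre of its underside. Leave alone
- screwdriver: screwdriver lying on the table along its x. Leave alone
- case: black spectacle case, 160 by 62 by 36 mm, long along its x. Origin: centre of its underside. Leave alone
Mind the look-alikes: they are no part of the job. What is shaped like the roller but blue is not meant. What is shaped like the short_roller but yellow is not meant.

How it is judged:
On the way, in this order (a step that is already met when the one before it is completed fails the run):
1. the collared roller is lifted clear of the bin (z of roller in the frame of bin above 0.085 m), for 0.1 s.
2. the collared roller lies in both V-rests, let go (contact force between roller and rests above 1 N and contact force between roller and the fingers below 0.1 N and angle between the y axis of roller and the y axis of bench, either way round below 0.05 rad and z of roller in the frame of centre_mid between -0.006 and 0.003 m), for 0.2 s.
At the end, for the whole second after the job is handed in: The roller is held between both centres and at rest: middle within 3 mm of centre_mid, parallel to the bed within 0.02 rad, pressing the headstock with over 2 N, free of the rests, the sprung centre pressed back 3 to 9.5 mm; the other two rollers lie in the bin (value of joint quill between 0.003 and 0.0095 m and contact force between roller and headstock above 2 N and contact force between roller and rests below 0.1 N and distance between roller and centre_mid below 0.003 m and angle between the y axis of roller and the y axis of bench, either way round below 0.02 rad and linear speed of roller below 0.01 m/s and z of each of plain_roller, short_roller in the frame of bin below 0.045 m and horizontal distance between each of plain_roller, short_roller and bin below 0.1 m); the robot touches nothing.
It fails at once if another roller in the bin is moved by more than 25 mm (distance of any of plain_roller, short_roller from where it was at the start of the episode above 0.025 m).
It fails at once if a thing standing on the bench is moved by more than 25 mm (distance of any of dial_stand, oil_bottle, screwdriver, case from where it was at the start of the episode above 0.025 m).
It fails at once if the roller is dropped: let go, it falls faster than 0.5 m/s (a fall of about 13 mm) (contact force between roller and the fingers below 0.1 N and linear speed of roller above 0.5 m/s).
It fails at once if the roller is pressed or struck hard against the rests (over 80 N) (contact force between roller and rests above 80 N).
It also fails if it takes over 61 s, if anything falls off the work surface, if the arm or the gripper's body presses on something with over 40 N, if the wrist force passes 120 N, or if a joint passes its speed limit or range.

ROBOT

A 6-joint arm with a two-finger parallel gripper is mounted at the origin on the work surface. World frame = base frame: x ahead of the robot, y to its left, z up, the work surface at z = 0. Lengths are in m, angles in rad, forces in N, time in s.
With the tool pointing down it reaches from about 0.425 to 0.95 m from the base axis. Payload 3.5 kg.
Tool frame: the origin (TCP) lies midway between the tips of the shut fingers; the grasp point (between the pads) lies 19 mm behind it; z points along the fingers, y is the line along which they close (so a half turn about z gives the same grasp; the last joint's range is limited). The gripper opens to 85 mm and grips with 20 to 120 N. Pads are 22 mm wide; open, the fingers measure 114 mm over their backs; the gripper's body (76 mm by 85 mm) begins 54 mm behind the grasp point. The pads swing forward as they close: fully open they stand 13 mm farther back than shut.
Start: joints at [0.998, 0.286, 1.577, -0, 1.279, -0.15], TCP at [0.277, 0.616, 0.202] pointing down, gripper open.
Joint ranges: [-2.77, 2.77], [-0.9, 2.22], [0.21, 2.48], [-1.53, 4.67], [0.24, 2.81], [-2.84, 2.84]. Speed limits (rad/s): [2.79, 2.79, 3.14, 3.14, 3.14, 3.14].

INTERFACE

Orientations are given as a unit quaternion [x, y, z, w].
In Python, from plant import ctrl gives the robot as it stands.
- The arm moves only by the tool move_arm, never from a script. Its argument "plan" is a list of rows, each an object of numbers: "x", "y", "z": the shift along the tool's x, y, z in m; "yaw": the turn about the tool's z in rad; "fingers": the closure, from 0 (fully open) to 1 (shut). In form: [{"x": .., "y": .., "z": .., "yaw": .., "fingers": ..}, ...]. A call has 1 to 5 rows; each row is the pose to reach, as a shift and turn from the pose commanded when the call began, along the tool's axes at that moment; what a row does not reach only later rows make up. A row lasts 1/10 s, in which the tool goes at most 50 mm and 8.59 degrees, less where a joint would pass 70% of its speed; a pose out of reach is approached as far as the arm can. A call with a gripper value outside its range is refused whole. The fingers move at their own pace and stop on an object; "force" is the grip in N (left out, the last holds). Time passes only in rows, so rows that repeat a pose let the fingers close. It gives the time, the measured TCP pose, the force, the opening and the grip force at its end, in the units of the state.
- ctrl.get_state(): the state, without advancing time (a new reading comes with each control period).
- ctrl.read_camera(name): name is "scene" or "top" or "wrist"; returns the picture (420x560x3 uint8, red, green, blue); there is no depth.
- ctrl.camera_model(name): a dict with "intrinsics" (3x3 intrinsics, pixels), "cam_to_world" (4x4, takes a point from camera to world coordinates); the wrist camera has in their place "tool_from_camera" (4x4, takes a point from camera to tool coordinates, whose origin is the TCP and whose axes are the flange's). Camera axes: x right, y up, looking along -z (the intrinsics and any distortion apply to the point x, -y, -z); pixel columns grow to the right and rows downward; lengths in m; the calibration is good to about 2 mm. A picture is of the moment at which its call begins: read the wrist's pose just before it. camera_model takes no time and is no camera call.
- ctrl.sign_off(): hands the job in; it is judged then, once.
The state is a dict: "time": time; "qpos": joint angles; "dq": joint speeds; "joint_efforts": joint torques, N m; "eef_pos": TCP position; "tcp_rot": TCP orientation; "contact_force": force on the tool from outside, world axes, zero at the start; "wrist_torque": the same for the moment, N m; "opening": opening from 0.0 (shut) to 1.0 (fully open); "finger_force": force on a finger pad.
Only numpy, scipy, OpenCV 4.12 (cv2) and the standard library are available. Lean on these libraries where they do the work, as an engineer would, in place of code of your own. Each camera call takes 0.05 s, during which the arm holds its last target. There are 200 camera calls.

## Working session

There is one attempt and no reset: what is moved stays moved. The work goes in short steps, Python scripts to look and compute and a tool call to move; the robot and the scene stay as the last step left them, time stands still between calls to the robot, and variables do not carry over. Pictures are saved under pics/ and viewed, at most 10 in all, crops included, and the job is handed in when it is done.

Besides the shell and the picture viewer there is one more tool, called after "Call:" as name(argument=value, ...) on one line, values as JSON. move_arm: Moves the arm, as the interface text tells. Its arguments: {"type":"object","properties":{"plan":{"type":"array"},"force":{"type":"number"}},"required":["plan"]}

```bash
mkdir -p pics; ls; python3 - <<'E'
from plant import ctrl
import cv2,numpy as np
s=ctrl.get_state();print(s)
for n in("top","scene"):
    im=ctrl.read_camera(n);cv2.imwrite(f"pics/{n}0.png",im[...,::-1]);m=ctrl.camera_model(n);print(n,{k:np.round(v,4).tolist() if not isinstance(v,str) else v for k,v in m.items()})
print(ctrl.camera_model("wrist"))
E
```

```text
pics
{'time': 0.0, 'qpos': array([ 9.98000684e-01,  2.87220811e-01,  1.57818558e+00,  5.05435378e-06,
        1.27859157e+00, -1.50006957e-01]), 'dq': array([ 0.00041501, -0.00234512, -0.00152818, -0.00181803, -0.0021207 ,
        0.00067402]), 'joint_efforts': array([-4.11938781e-04, -4.05994749e+01, -2.92621171e+01, -1.70133453e-04,
        5.81205270e-03,  9.37313928e-06]), 'eef_pos': array([0.27653281, 0.61495681, 0.20070585]), 'tcp_rot': array([ 2.09823970e-01,  9.77738439e-01, -1.12411029e-03, -4.27503901e-04]), 'contact_force': array([-0.09319193, -0.21439009,  0.21796762]), 'wrist_torque': array([-0.01291014, -0.02092405,  0.02671746]), 'finger_force': 0.0, 'opening': 1.0002294993046812}
top {'intrinsics': [[542.8189, 0.0, 276.0222], [0.0, 542.8189, 209.3041], [0.0, 0.0, 1.0]], 'cam_to_world': [[-0.0172, 0.9812, -0.1922, 0.1959], [-0.9998, -0.0176, -0.0005, -0.0363], [-0.0038, 0.1922, 0.9813, 1.7341], [0.0, 0.0, 0.0, 1.0]]}
scene {'intrinsics': [[432.9972, 0.0, 288.9043], [0.0, 432.9972, 212.3948], [0.0, 0.0, 1.0]], 'cam_to_world': [[-0.4802, -0.6074, 0.6328, 1.3848], [0.8769, -0.3142, 0.3638, 0.4685], [-0.0222, 0.7296, 0.6835, 1.0377], [0.0, 0.0, 0.0, 1.0]]}
{'intrinsics': array([[347.25428691,   0.        , 285.01597294],
       [  0.        , 347.25428691, 206.77877185],
       [  0.        ,   0.        ,   1.        ]]), 'tool_from_camera': array([[-1.05250711e-03,  9.52097098e-01,  3.05794063e-01,
         7.77833415e-02],
       [ 9.99999078e-01,  1.26440181e-03, -4.94866230e-04,
        -2.65932218e-04],
       [-8.57807267e-04,  3.05793260e-01, -9.52097551e-01,
        -1.70377228e-01],
       [ 0.00000000e+00,  0.00000000e+00,  0.00000000e+00,
         1.00000000e+00]])}
```

View pics/top0.png

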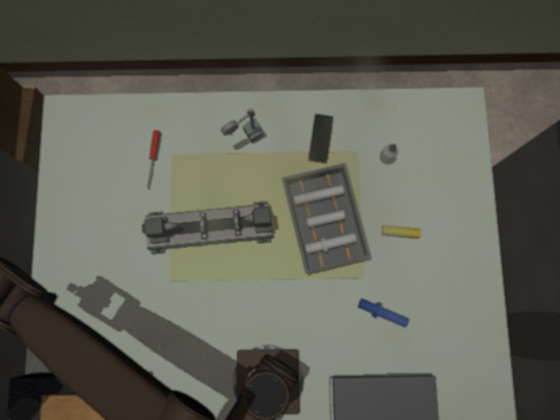

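View pics/scene0.png

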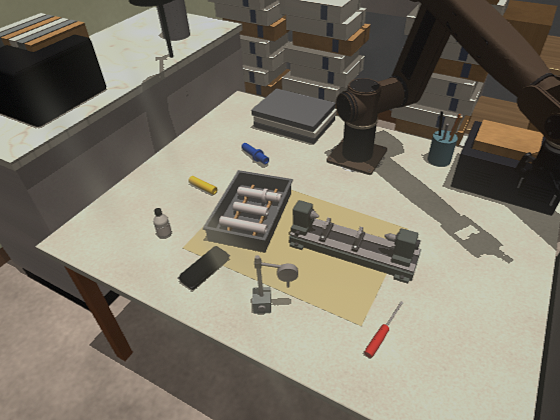

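The candidates for the collared roller are the three in the bin at about (319,195), (325,218) and (330,243), plus the blue one at (384,313) and the yellow one at (401,231), which are look-alikes. The bench centres run from (155,228) to (262,215). I'm enlarging both areas.

```bash
python3 - <<'E'
import cv2
im=cv2.imread("pics/top0.png")[155:285,135:380]
im=cv2.convertScaleAbs(im,alpha=1.5)
cv2.imwrite("pics/crop.png",cv2.resize(im,(784,416),interpolation=cv2.INTER_CUBIC))
E
```

```text
(no output)
```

View pics/crop.png

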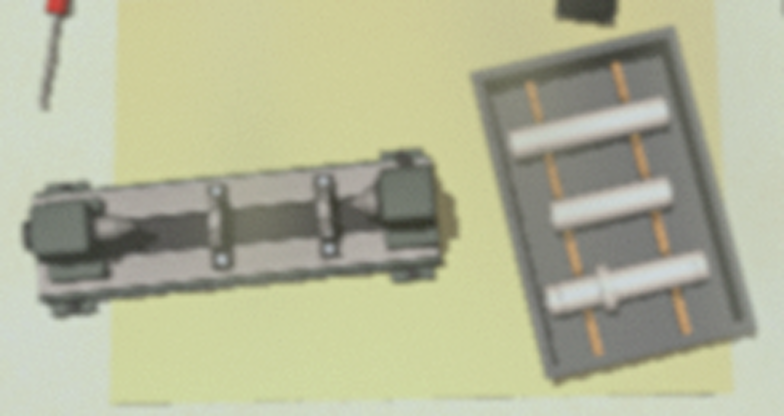

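The crop shows the aluminium collared roller in the lowest bin notch, ends at crop (548,301) and (708,263), with its collar at (606,287) towards the bench. The other two bin rollers are plain, and blue and yellow lie outside. The headstock is the right block at (408,195), since both rests sit closer to it, and the tailstock is the left block at (62,228).

```bash
cat > h.py <<'E'
import numpy as np,cv2
from plant import ctrl
from scipy.spatial.transform import Rotation as R
def pose(s=None):
    s=s or ctrl.get_state();T=np.eye(4);T[:3,:3]=R.from_quat(s["tcp_rot"]).as_matrix();T[:3,3]=s["eef_pos"];return T
def cam(n,T=None):
    m=ctrl.camera_model(n)
    return m["intrinsics"],(m["cam_to_world"] if n!="wrist" else T@m["tool_from_camera"])
def hit(K,C,uv,z):
    d=C[:3,:3]@np.array([(uv[0]-K[0,2])/K[0,0],-(uv[1]-K[1,2])/K[1,1],-1]);return C[:3,3]+d*(z-C[2,3])/d[2]
def proj(K,C,p):
    q=C[:3,:3].T@(np.asarray(p)-C[:3,3]);return np.array([K[0,2]+K[0,0]*q[0]/-q[2],K[1,2]-K[1,1]*q[1]/-q[2]])
def tool(T,p): return T[:3,:3].T@(np.asarray(p)-T[:3,3])
E
python3 - <<'E'
from h import *
K,C=cam("top")
f=lambda u,v,z:hit(K,C,(135+u/3.2,155+v/3.2),z)
for n,u,v,z in[("rL",548,301,.045),("rR",708,263,.045),("collar",606,287,.055),("head",408,195,.128),("tail",62,228,.128),("restT",217,225,.09),("restH",326,213,.09),("bin",614,207,.065)]:print(n,f(u,v,z).round(4))
T=pose();print(T.round(3))
E
```

```text
rL [ 0.3985 -0.1278  0.045 ]
rR [ 0.4331 -0.2856  0.045 ]
collar [ 0.41  -0.184  0.055]
head [0.4909 0.0055 0.128 ]
tail [0.4653 0.3302 0.128 ]
restT [0.4719 0.1901 0.09  ]
restH [0.4817 0.0855 0.09  ]
bin [ 0.487  -0.1936  0.065 ]
[[-0.912  0.41  -0.001  0.277]
 [ 0.41   0.912 -0.002  0.615]
 [ 0.    -0.002 -1.     0.201]
 [ 0.     0.     0.     1.   ]]
```

Call:
move_arm(plan=[{"x":-0.043,"y":-0.021,"z":-0.01,"yaw":0.149},{"x":-0.086,"y":-0.041,"z":-0.02,"yaw":0.298},{"x":-0.13,"y":-0.062,"z":-0.03,"yaw":0.447},{"x":-0.173,"y":-0.082,"z":-0.04,"yaw":0.596},{"x":-0.217,"y":-0.103,"z":-0.05,"yaw":0.745}])

```text
validation failed for argument at $.pl...
```

```bash
python3 - <<'E'
from h import *
s=ctrl.get_state();T=pose(s);print(T.round(4),s["qpos"].round(3),s["time"])
print(tool(T,[.47,.19,.27]))
E
```

```text
[[-9.119e-01  4.104e-01 -1.200e-03  2.766e-01]
 [ 4.104e-01  9.119e-01 -1.800e-03  6.150e-01]
 [ 3.000e-04 -2.100e-03 -1.000e+00  2.008e-01]
 [ 0.000e+00  0.000e+00  0.000e+00  1.000e+00]] [ 0.998  0.287  1.578  0.     1.279 -0.15 ] 0.1
[-0.35075741 -0.30834787 -0.06861445]
```

The call was refused, most likely because each row needs every field, so I'm adding "fingers".

Call:
move_arm(plan=[{"x":-0.043,"y":-0.021,"z":-0.01,"yaw":0.149,"fingers":0},{"x":-0.086,"y":-0.041,"z":-0.02,"yaw":0.298,"fingers":0},{"x":-0.13,"y":-0.062,"z":-0.03,"yaw":0.447,"fingers":0},{"x":-0.173,"y":-0.082,"z":-0.04,"yaw":0.596,"fingers":0},{"x":-0.217,"y":-0.103,"z":-0.05,"yaw":0.745,"fingers":0}])

```text
time: 0.6
eef_pos: [0.4331, 0.431, 0.2519]
tcp_rot: [0.554, 0.833, -0.0, -0.0]
contact_force: [1.1, -0.0, -0.1]
opening: 0.997
finger_force: 0.0
```

Call:
move_arm(plan=[{"x":-0.047,"y":-0.012,"z":-0.006,"yaw":0.064,"fingers":0},{"x":-0.094,"y":-0.024,"z":-0.012,"yaw":0.128,"fingers":0},{"x":-0.141,"y":-0.037,"z":-0.018,"yaw":0.192,"fingers":0},{"x":-0.188,"y":-0.05,"z":-0.024,"yaw":0.255,"fingers":0},{"x":-0.235,"y":-0.062,"z":-0.03,"yaw":0.319,"fingers":0}])

```text
time: 1.1
eef_pos: [0.4672, 0.1902, 0.2819]
tcp_rot: [0.678, 0.735, -0.0, -0.0]
contact_force: [1.6, 0.0, 0.1]
opening: 1.001
finger_force: 0.0
```

Call:
move_arm(plan=[{"x":0,"y":0,"z":0,"yaw":0,"fingers":0},{"x":0,"y":0,"z":0,"yaw":0,"fingers":0}])

```text
time: 1.3
eef_pos: [0.4678, 0.1911, 0.282]
tcp_rot: [0.678, 0.735, 0.0, -0.0]
contact_force: [0.6, 0.4, 0.2]
opening: 1.002
finger_force: 0.0
```

```bash
python3 - <<'E'
from h import *
s=ctrl.get_state();T=pose(s);im=ctrl.read_camera("wrist")
np.save("Tb.npy",T);cv2.imwrite("pics/wb.png",im[...,::-1])
b=cv2.convertScaleAbs(cv2.resize(im[...,::-1],(784,588),interpolation=cv2.INTER_CUBIC),alpha=1.4);cv2.imwrite("pics/wb2.png",b)
print(T.round(4),s["qpos"].round(3),s["time"])
K,C=cam("wrist",T);D=lambda p:(proj(K,C,p)*1.4).round()
print(D([.4653,.3302,.128]),D([.4909,.0055,.128]))
E
```

```text
[[-8.140e-02  9.967e-01 -3.000e-04  4.678e-01]
 [ 9.967e-01  8.140e-02  5.000e-04  1.911e-01]
 [ 5.000e-04 -2.000e-04 -1.000e+00  2.820e-01]
 [ 0.000e+00  0.000e+00  0.000e+00  1.000e+00]] [ 1.870e-01 -1.480e-01  1.891e+00  1.000e-03  1.400e+00  1.050e-01] 1.3
[413.  27.] [409. 481.]
```

View pics/wb2.png

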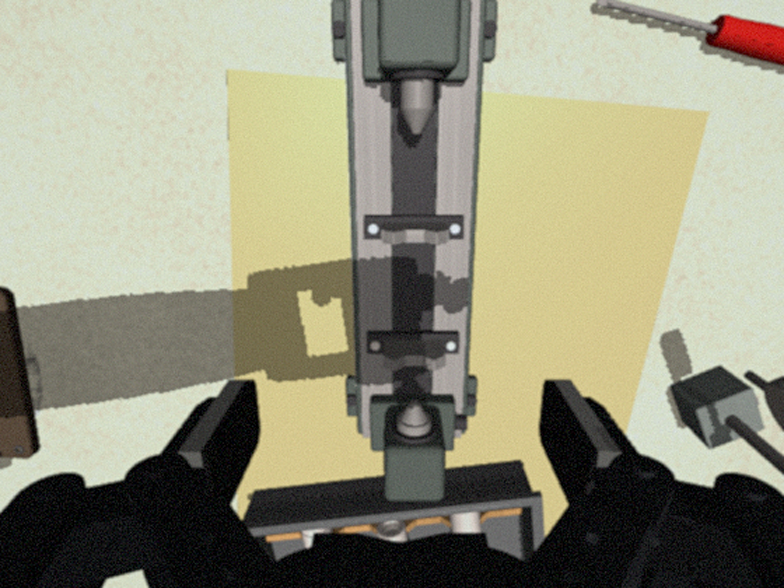

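The wrist view shows, in the 784-wide picture, rest screws at (373,229)/(456,228) and (376,346)/(451,346). The headstock tip is at (414,402) and the quill tip at (416,135). The tailstock's front top edge is at row 68, columns 380–459.

```bash
python3 - <<'E'
from h import *
T=np.load("Tb.npy");K,C=cam("wrist",T)
f=lambda u,v,z:hit(K,C,(u/1.4,v/1.4),z)
P={}
for n,u,v,z in[("T1",373,229,.094),("T2",456,228,.094),("H1",376,346,.094),("H2",451,346,.094),("head",414,402,.102),("quill",416,135,.102),("tf1",380,68,.128),("tf2",459,68,.128),("hs1",387,500,.128),("hs2",444,498,.128)]:P[n]=f(u,v,z);print(n,P[n].round(4))
a=(P["T1"]+P["T2"])/2;b=(P["H1"]+P["H2"])/2;d=P["quill"]-P["head"]
print(a,b,np.linalg.norm(a-b),[np.degrees(np.arctan2(v[1],v[0])) for v in(a-b,d)],np.linalg.norm(d))
print(np.linalg.norm(P["tf1"]-P["tf2"]))
E
```

```text
T1 [0.448  0.1999 0.094 ]
T2 [0.5095 0.2056 0.094 ]
H1 [0.4565 0.1053 0.094 ]
H2 [0.5166 0.1102 0.094 ]
head [0.4908 0.0617 0.102 ]
quill [0.4736 0.2689 0.102 ]
tf1 [0.4472 0.306  0.128 ]
tf2 [0.4954 0.3099 0.128 ]
hs1 [ 0.4749 -0.0147  0.128 ]
hs2 [ 0.5209 -0.009   0.128 ]
[0.47873796 0.20278142 0.094     ] [0.48652625 0.10775527 0.094     ] 0.09534477040961659 [np.float64(94.6854572716224), np.float64(94.76620070355042)] 0.2079488762998208
0.04830214033924991
```

Call:
move_arm(plan=[{"x":-0.04,"y":-0.004,"z":0,"yaw":0,"fingers":0},{"x":-0.08,"y":-0.008,"z":0,"yaw":0,"fingers":0},{"x":-0.12,"y":-0.013,"z":0,"yaw":0,"fingers":0},{"x":-0.16,"y":-0.018,"z":0,"yaw":0,"fingers":0},{"x":-0.2,"y":-0.024,"z":0,"yaw":0,"fingers":0}])

```text
time: 1.85
eef_pos: [0.4604, -0.0089, 0.2816]
tcp_rot: [0.675, 0.737, -0.0, -0.0]
contact_force: [1.3, -0.3, 0.3]
opening: 1.0
finger_force: 0.0
```

Call:
move_arm(plan=[{"x":-0.04,"y":-0.012,"z":0,"yaw":-0.03,"fingers":0},{"x":-0.08,"y":-0.025,"z":0.01,"yaw":-0.06,"fingers":0},{"x":-0.12,"y":-0.038,"z":0.02,"yaw":-0.09,"fingers":0},{"x":-0.16,"y":-0.05,"z":0.03,"yaw":-0.12,"fingers":0},{"x":-0.193,"y":-0.06,"z":0.03,"yaw":-0.135,"fingers":0}])

```text
time: 2.35
eef_pos: [0.4163, -0.2064, 0.2498]
tcp_rot: [0.624, 0.781, 0.0, -0.002]
contact_force: [0.7, 0.4, 0.4]
opening: 1.002
finger_force: 0.0
```

Call:
move_arm(plan=[{"x":0,"y":0,"z":0,"yaw":0,"fingers":0},{"x":0,"y":0,"z":0,"yaw":0,"fingers":0}])

```text
time: 2.55
eef_pos: [0.4173, -0.2057, 0.2516]
tcp_rot: [0.625, 0.78, 0.0, -0.001]
contact_force: [0.1, 0.4, -0.5]
opening: 0.997
finger_force: 0.0
```

```bash
python3 - <<'E'
from h import *
s=ctrl.get_state();T=pose(s);im=ctrl.read_camera("wrist")
np.save("Tr.npy",T);cv2.imwrite("pics/wr.png",im[...,::-1])
b=cv2.convertScaleAbs(cv2.resize(im[...,::-1],(784,588),interpolation=cv2.INTER_CUBIC),alpha=1.2);cv2.imwrite("pics/wr2.png",b)
print(T.round(4),s["qpos"].round(3),s["time"])
Tb=np.load("Tb.npy");K,C=cam("wrist",Tb)
f=lambda u,v,z:hit(K,C,(u/1.4,v/1.4),z)
a=(f(373,229,.054)+f(456,228,.054))/2;b=(f(376,346,.054)+f(451,346,.054))/2
print(a,b,np.linalg.norm(a-b),b+(a-b)*42/106)
E
```

```text
[[-2.177e-01  9.760e-01 -8.000e-04  4.173e-01]
 [ 9.760e-01  2.177e-01  1.500e-03 -2.057e-01]
 [ 1.700e-03 -4.000e-04 -1.000e+00  2.516e-01]
 [ 0.000e+00  0.000e+00  0.000e+00  1.000e+00]] [-6.770e-01 -2.290e-01  2.014e+00  1.000e-03  1.358e+00 -8.970e-01] 2.55
[0.48059359 0.19535883 0.054     ] [0.4892515  0.08972333 0.054     ] 0.1059897044510729 [0.48582101 0.13157891 0.054     ]
```

View pics/wr2.png

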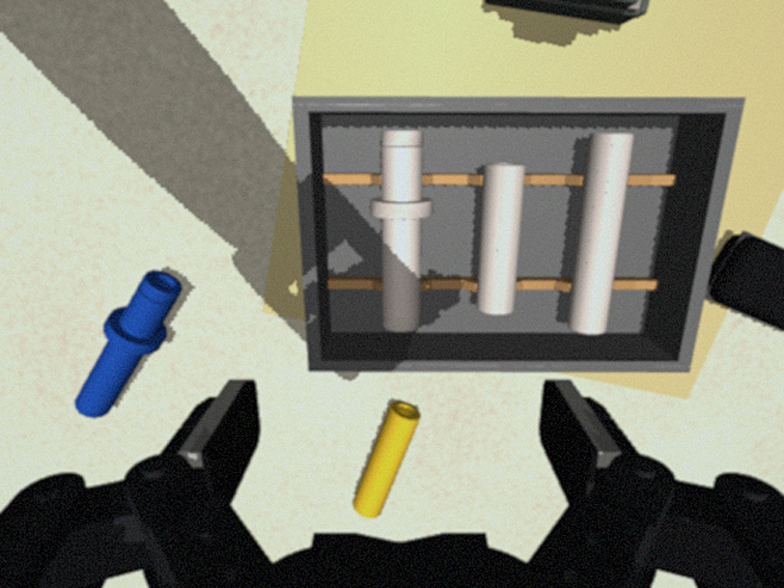

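The view shows the collared roller at left in the bin, columns 383–420, ends at rows 131 and 330, collar at rows 199–217 (columns 372–432). The short roller is in the middle and the plain roller at right. Blue at (130,345) and yellow at (387,460) lie outside.

```bash
python3 - <<'E'
from h import *
T=np.load("Tr.npy");K,C=cam("wrist",T)
f=lambda u,v,z:hit(K,C,(u/1.4,v/1.4),z)
a=f(402,131,.045);b=f(401,331,.047);c=f(402,208,.056)
print(a,b,np.linalg.norm(a-b))
A=f(402,140,.035);B=f(401,320,.035);u=(A-B)/np.linalg.norm(A-B);print("axis",A,B,np.degrees(np.arctan2(u[1],u[0])))
m=(a+b)/2;print("mid",m,"collar",(c-m)@u)
w=f(383,240,.035)-f(420,240,.035);print("width",np.linalg.norm(w))
t=m+u*-.006;print("grip",t,"tool",tool(T,t),"collar-based mid",c-u*.022)
# bin wall
for p in [(310,371),(295,97),(690,371),(743,97)]:print(p,tool(T,f(*p,.065)).round(4), f(*p,.065).round(3))
print("coltool",tool(T,f(401,230,.035)))
E
```

```text
[ 0.4024122 -0.12707    0.045    ] [ 0.43617302 -0.28171882  0.047     ] 0.15830366130100249
axis [ 0.40387642 -0.13334783  0.035     ] [ 0.4350983 -0.2766975  0.035    ] 102.28725380251123
mid [ 0.41929261 -0.20439441  0.046     ] collar 0.02415135300621605
width 0.02994619000732463
grip [ 0.42056949 -0.21025697  0.046     ] tool [-0.00546139  0.00226453  0.20554162] collar-based mid [ 0.41904837 -0.20224582  0.056     ]
(310, 371) [-0.1062 -0.0722  0.1864] [ 0.37  -0.325  0.065]
(295, 97) [ 0.1018 -0.0707  0.1868] [ 0.326 -0.122  0.065]
(690, 371) [-0.1065  0.2372  0.1863] [ 0.672 -0.258  0.065]
(743, 97) [0.1015 0.2359 0.1866] [ 0.625 -0.055  0.065]
coltool [0.00403057 0.0019715  0.21655748]
```

Call:
move_arm(plan=[{"x":-0.005,"y":0.002,"z":0.03,"yaw":0,"fingers":0.3},{"x":-0.005,"y":0.002,"z":0.07,"yaw":0,"fingers":0.3},{"x":-0.005,"y":0.002,"z":0.11,"yaw":0,"fingers":0.3},{"x":-0.005,"y":0.002,"z":0.14,"yaw":0,"fingers":0.3},{"x":-0.005,"y":0.002,"z":0.16,"yaw":0,"fingers":0.3}], force=40)

```text
time: 3.1
eef_pos: [0.4195, -0.208, 0.0895]
tcp_rot: [0.624, 0.781, 0.0, -0.002]
contact_force: [-0.3, 0.1, 0.4]
opening: 0.7
finger_force: 0.0
```

Call:
move_arm(plan=[{"x":0,"y":0,"z":0.02,"yaw":0,"fingers":0.3},{"x":0,"y":0,"z":0.04,"yaw":0,"fingers":0.3},{"x":0,"y":0,"z":0.06,"yaw":0,"fingers":0.3},{"x":0,"y":0,"z":0.074,"yaw":0,"fingers":0.3},{"x":0,"y":0,"z":0.074,"yaw":0,"fingers":0.3}])

```text
time: 3.6
eef_pos: [0.4192, -0.208, 0.0162]
tcp_rot: [0.624, 0.781, 0.0, -0.002]
contact_force: [0.5, 0.4, -0.8]
opening: 0.703
finger_force: 0.0
```

Call:
move_arm(plan=[{"x":0,"y":0,"z":0,"yaw":0,"fingers":0.6},{"x":0,"y":0,"z":0,"yaw":0,"fingers":0.8},{"x":0,"y":0,"z":0,"yaw":0,"fingers":0.8},{"x":0,"y":0,"z":0,"yaw":0,"fingers":0.8},{"x":0,"y":0,"z":0,"yaw":0,"fingers":0.8}], force=50)

```text
time: 4.1
eef_pos: [0.4203, -0.2112, 0.0186]
tcp_rot: [0.626, 0.78, 0.0, 0.0]
contact_force: [0.1, -0.3, 0.0]
opening: 0.199
finger_force: 0.0
```

The fingers closed to 17 mm with no grip force, so the grasp missed. I'm looking before doing anything else.

```bash
python3 - <<'E'
from h import *
s=ctrl.get_state();T=pose(s);im=ctrl.read_camera("wrist")
print(T.round(4),s["qpos"].round(3),s["opening"],s["finger_force"])
b=cv2.convertScaleAbs(im[...,::-1],alpha=1.5);cv2.imwrite("pics/g1.png",b)
E
```

```text
[[-2.171e-01  9.762e-01  8.000e-04  4.203e-01]
 [ 9.762e-01  2.171e-01 -6.000e-04 -2.112e-01]
 [-7.000e-04  6.000e-04 -1.000e+00  1.860e-02]
 [ 0.000e+00  0.000e+00  0.000e+00  1.000e+00]] [-0.682  0.079  2.193  0.     0.869 -0.901] 0.19867586360733927 0.0
```

View pics/g1.png

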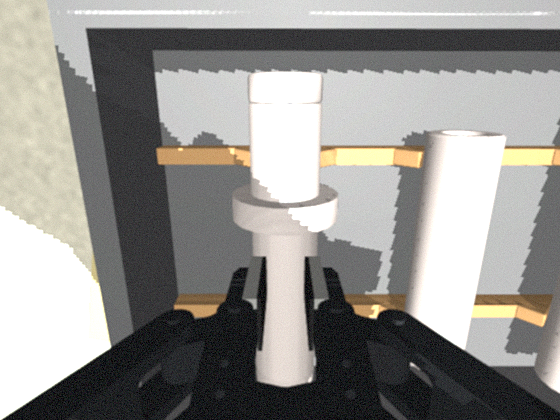

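```bash
python3 - <<'E'
from h import *
T=pose();K,C=cam("wrist",T)
for z in(0,-.019,-.03):
  for x in (.011,-.011):
    for h in(.0085,.016):print(z,x,h,[proj(K,C,(T@[x,s*h,z,1])[:3]).round().tolist() for s in(-1,1)])
for y in(-.08,0,.016,.028,.08):
    print(y)
s=ctrl.get_state();print(s["time"],s["opening"],s["finger_force"],s["contact_force"])
E
```

```text
0 0.011 0.0085 [[268.0, 229.0], [301.0, 229.0]]
0 0.011 0.016 [[254.0, 229.0], [315.0, 229.0]]
0 -0.011 0.0085 [[269.0, 267.0], [300.0, 266.0]]
0 -0.011 0.016 [[255.0, 267.0], [314.0, 266.0]]
-0.019 0.011 0.0085 [[266.0, 244.0], [302.0, 244.0]]
-0.019 0.011 0.016 [[251.0, 244.0], [318.0, 244.0]]
-0.019 -0.011 0.0085 [[267.0, 285.0], [302.0, 285.0]]
-0.019 -0.011 0.016 [[252.0, 285.0], [317.0, 285.0]]
-0.03 0.011 0.0085 [[265.0, 254.0], [303.0, 254.0]]
-0.03 0.011 0.016 [[248.0, 254.0], [320.0, 254.0]]
-0.03 -0.011 0.0085 [[266.0, 297.0], [303.0, 297.0]]
-0.03 -0.011 0.016 [[250.0, 297.0], [319.0, 297.0]]
-0.08
0
0.016
0.028
0.08
4.15 0.1991480281541964 0.0 [0.02192805 0.5021131  0.46255949]
```

```bash
python3 - <<'E'
import cv2
im=cv2.imread("pics/g1.png")[220:400,180:400]
im=cv2.convertScaleAbs(im,alpha=1.3,beta=25)
cv2.imwrite("pics/g1c.png",cv2.resize(im,None,fx=3.3,fy=3.3,interpolation=cv2.INTER_CUBIC))
E
```

```text
(no output)
```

View pics/g1c.png

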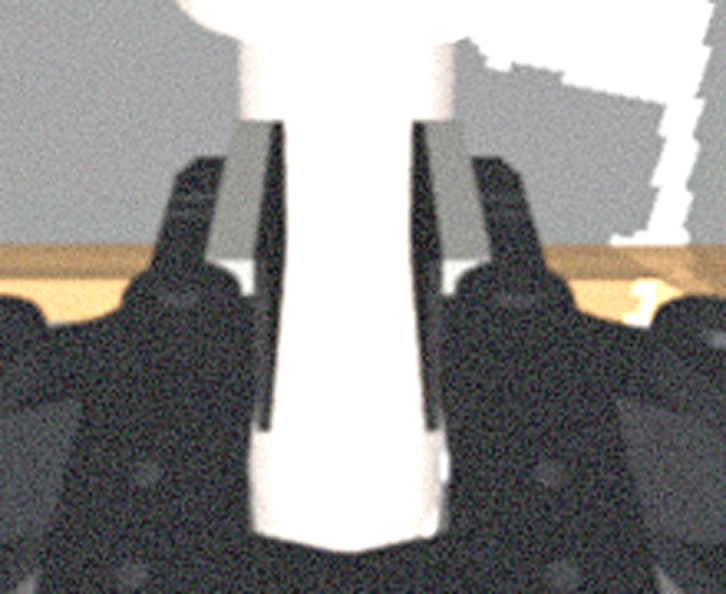

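The enlarged crop shows the pads straddling the roller's line. Their tips at row 256 are only 39 px apart for 17 mm, which puts them about 30 mm behind the stated TCP, just above the roller's top. The fingers sit about 30 mm farther back than the reported TCP suggests. I'll open them and go 30 mm lower in small steps, watching the force.

Call:
move_arm(plan=[{"x":0,"y":0,"z":0,"yaw":0,"fingers":0.3},{"x":0,"y":0,"z":0,"yaw":0,"fingers":0.3},{"x":0,"y":0,"z":0,"yaw":0,"fingers":0.3},{"x":0,"y":0,"z":0.006,"yaw":0,"fingers":0.3},{"x":0,"y":0,"z":0.01,"yaw":0,"fingers":0.3}])

```text
time: 4.65
eef_pos: [0.4198, -0.2109, 0.0076]
tcp_rot: [0.626, 0.78, 0.0, -0.0]
contact_force: [-0.4, -0.7, -0.4]
opening: 0.703
finger_force: 0.0
```

Call:
move_arm(plan=[{"x":0,"y":0,"z":0.004,"yaw":0,"fingers":0.3},{"x":0,"y":0,"z":0.007,"yaw":0,"fingers":0.3},{"x":0,"y":0,"z":0.01,"yaw":0,"fingers":0.3},{"x":0,"y":0,"z":0.01,"yaw":0,"fingers":0.3}])

```text
time: 5.05
eef_pos: [0.4196, -0.2107, -0.0025]
tcp_rot: [0.626, 0.78, 0.0, -0.001]
contact_force: [-0.3, -0.4, 0.4]
opening: 0.699
finger_force: 0.0
```

The TCP now reads 8 mm below the bin floor with no contact force, which confirms the offset.

Call:
move_arm(plan=[{"x":0,"y":0,"z":0.004,"yaw":0,"fingers":0.3},{"x":0,"y":0,"z":0.008,"yaw":0,"fingers":0.3},{"x":0,"y":0,"z":0.01,"yaw":0,"fingers":0.3},{"x":0,"y":0,"z":0.01,"yaw":0,"fingers":0.3}])

```text
time: 5.45
eef_pos: [0.4197, -0.2108, -0.0123]
tcp_rot: [0.626, 0.78, 0.0, -0.0]
contact_force: [0.4, 0.7, 0.1]
opening: 0.7
finger_force: 0.0
```

Call:
move_arm(plan=[{"x":0,"y":0,"z":0,"yaw":0,"fingers":0.5},{"x":0,"y":0,"z":0,"yaw":0,"fingers":0.8},{"x":0,"y":0,"z":0,"yaw":0,"fingers":0.8},{"x":0,"y":0,"z":0,"yaw":0,"fingers":0.8},{"x":0,"y":0,"z":0,"yaw":0,"fingers":0.8}], force=50)

```text
time: 5.95
eef_pos: [0.4201, -0.2111, -0.0115]
tcp_rot: [0.626, 0.78, -0.0, 0.0]
contact_force: [-1.8, 0.0, 4.1]
opening: 0.356
finger_force: 49.3
```

Call:
move_arm(plan=[{"x":0,"y":0,"z":-0.015,"yaw":0,"fingers":0.8},{"x":0,"y":0,"z":-0.045,"yaw":0,"fingers":0.8},{"x":0,"y":0,"z":-0.085,"yaw":0,"fingers":0.8},{"x":0,"y":0,"z":-0.125,"yaw":0,"fingers":0.8},{"x":0,"y":0,"z":-0.165,"yaw":0,"fingers":0.8}])

```text
time: 6.45
eef_pos: [0.4191, -0.2103, 0.1532]
tcp_rot: [0.626, 0.78, 0.0, -0.001]
contact_force: [0.2, -0.3, -4.3]
opening: 0.358
finger_force: 50.3
```

Call:
move_arm(plan=[{"x":0,"y":0,"z":-0.005,"yaw":0,"fingers":0.8},{"x":0,"y":0,"z":-0.005,"yaw":0,"fingers":0.8}])

```text
time: 6.65
eef_pos: [0.4203, -0.2112, 0.1583]
tcp_rot: [0.626, 0.78, 0.0, 0.001]
contact_force: [0.3, 0.1, -3.0]
opening: 0.357
finger_force: 50.5
```

```bash
python3 - <<'E'
from h import *
s=ctrl.get_state();T=pose(s);im=ctrl.read_camera("wrist");cv2.imwrite("pics/held.png",im[...,::-1])
print(T.round(4),s["opening"],s["finger_force"],s["contact_force"].round(1))
b=cv2.convertScaleAbs(im[...,::-1],alpha=1.2);cv2.imwrite("pics/held2.png",b)
ub=np.radians(94.73);print("yaw",np.arctan2(T[1,0],T[0,0])-ub,"shift",tool(T,[.4848,.139,T[2,3]]))
E
```

```text
[[-0.2173  0.9761  0.0015  0.4203]
 [ 0.9761  0.2173 -0.0011 -0.2112]
 [-0.0014  0.0012 -1.      0.1583]
 [ 0.      0.      0.      1.    ]] 0.35724003630697615 50.532857179641724 [ 0.3  0.1 -3. ]
yaw 0.13653144954139207 shift [ 3.27759708e-01  1.39101652e-01 -3.05877839e-04]
```

View pics/held2.png

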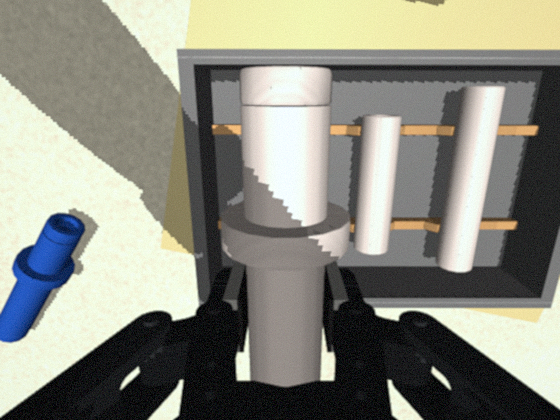

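The roller is held squarely (columns 241–330 at the end, collar 222–350), with its axis about 44 mm behind the TCP and its middle about 7 mm ahead in tool x. The other two rollers are still in place.

Call:
move_arm(plan=[{"x":0.03,"y":0.012,"z":0,"yaw":0,"fingers":0.8},{"x":0.07,"y":0.029,"z":0,"yaw":0,"fingers":0.8},{"x":0.11,"y":0.046,"z":0,"yaw":0,"fingers":0.8},{"x":0.15,"y":0.063,"z":0,"yaw":0,"fingers":0.8},{"x":0.19,"y":0.08,"z":0,"yaw":0,"fingers":0.8}])

```text
time: 7.2
eef_pos: [0.4546, -0.006, 0.1544]
tcp_rot: [0.626, 0.78, -0.001, -0.003]
contact_force: [0.4, -0.3, -2.2]
opening: 0.358
finger_force: 50.4
```

Call:
move_arm(plan=[{"x":0.04,"y":0.017,"z":0,"yaw":0.035,"fingers":0.8},{"x":0.08,"y":0.034,"z":0,"yaw":0.07,"fingers":0.8},{"x":0.115,"y":0.049,"z":0,"yaw":0.1,"fingers":0.8},{"x":0.138,"y":0.059,"z":0,"yaw":0.1365,"fingers":0.8},{"x":0.138,"y":0.059,"z":0,"yaw":0.1365,"fingers":0.8}])

```text
time: 7.7
eef_pos: [0.4823, 0.1419, 0.1542]
tcp_rot: [0.676, 0.737, -0.002, -0.003]
contact_force: [0.3, -0.6, -2.6]
opening: 0.356
finger_force: 50.4
```

```bash
python3 - <<'E'
from h import *
s=ctrl.get_state();T=pose(s);im=ctrl.read_camera("wrist")
print(T.round(4),s["time"],s["finger_force"],s["contact_force"].round(1))
print("yaw",np.arctan2(T[1,0],T[0,0])-np.radians(94.73),"shift",tool(T,[.4848,.139,.0595]))
K,C=cam("wrist",T)
for p in [(.4908,.0617,.102),(.4736,.2689,.102)]:print(proj(K,C,p).round())
cv2.imwrite("pics/ab.png",cv2.convertScaleAbs(im[...,::-1],alpha=1.4))
E
```

```text
[[-8.600e-02  9.963e-01 -6.700e-03  4.823e-01]
 [ 9.963e-01  8.600e-02  3.000e-04  1.419e-01]
 [ 9.000e-04 -6.600e-03 -1.000e+00  1.542e-01]
 [ 0.000e+00  0.000e+00  0.000e+00  1.000e+00]] 7.7 50.442851185798645 [ 0.3 -0.6 -2.6]
yaw 0.003550482843820868 shift [-0.00316022  0.00289294  0.09468648]
[287. 318.]
[289.   4.]
```

View pics/ab.png

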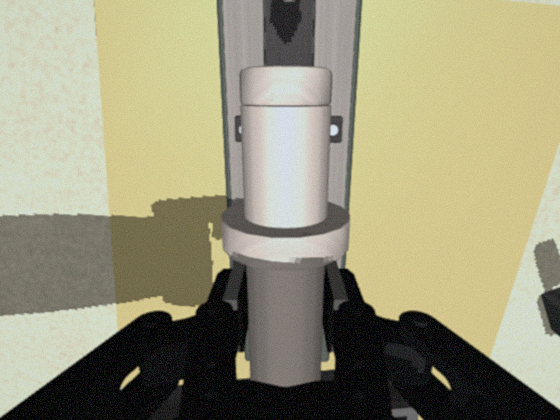

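The view shows the roller (columns 241–331) over the bed slot (263–315), with the tail-side rest's screws at columns 240 and 335. The pose hasn't settled, so I'm holding and re-measuring.

Call:
move_arm(plan=[{"x":0,"y":0,"z":0,"yaw":0,"fingers":0.8},{"x":0,"y":0,"z":0,"yaw":0,"fingers":0.8},{"x":0,"y":0,"z":0,"yaw":0,"fingers":0.8}])

```text
time: 8.05
eef_pos: [0.4841, 0.1384, 0.1575]
tcp_rot: [0.678, 0.735, -0.0, -0.0]
contact_force: [0.0, 0.1, -3.3]
opening: 0.354
finger_force: 50.4
```

```bash
python3 - <<'E'
from h import *
s=ctrl.get_state();T=pose(s);im=ctrl.read_camera("wrist")
print(T.round(4),s["dq"].round(3))
print("yaw",np.arctan2(T[1,0],T[0,0])-np.radians(94.73),"shift",tool(T,[.4848,.139,.0595]))
K,C=cam("wrist",T);print("screw mid pred",proj(K,C,(.4806,.1954,.054)))
g=im[110:150,225:350].mean(2);ys,xs=np.where(g>175);print([(i,round(xs[xs>95].mean()+225,1),round(ys[xs>95].mean()+110,1)) for i in[1] if (xs>95).any()],[(round(xs[xs<17].mean()+225,1)) for i in[1] if (xs<17).any()])
E
```

```text
[[-8.090e-02  9.967e-01 -1.000e-03  4.841e-01]
 [ 9.967e-01  8.090e-02 -2.000e-04  1.384e-01]
 [-2.000e-04 -1.000e-03 -1.000e+00  1.575e-01]
 [ 0.000e+00  0.000e+00  0.000e+00  1.000e+00]] [ 0.001 -0.004 -0.01   0.     0.     0.002]
yaw -0.0015311493112533103 shift [0.00057286 0.00084232 0.09802056]
screw mid pred [286.03172933 123.79416851]
[] []
```

Call:
move_arm(plan=[{"x":0.0005,"y":0.0005,"z":0.03,"yaw":0,"fingers":0.8},{"x":0.0005,"y":0.0005,"z":0.055,"yaw":0,"fingers":0.8},{"x":0.0005,"y":0.0005,"z":0.08,"yaw":0,"fingers":0.8},{"x":0.0005,"y":0.0005,"z":0.09,"yaw":0,"fingers":0.8},{"x":0.0005,"y":0.0005,"z":0.094,"yaw":0,"fingers":0.8}])

```text
time: 8.6
eef_pos: [0.4842, 0.1394, 0.0631]
tcp_rot: [0.678, 0.735, -0.001, -0.001]
contact_force: [-1.4, -0.1, -2.1]
opening: 0.361
finger_force: 50.4
```

Call:
move_arm(plan=[{"x":0,"y":0,"z":0.001,"yaw":0,"fingers":0.8},{"x":0,"y":0,"z":0.002,"yaw":0,"fingers":0.8},{"x":0,"y":0,"z":0.003,"yaw":0,"fingers":0.8},{"x":0,"y":0,"z":0.003,"yaw":0,"fingers":0.8}])

```text
time: 9.0
eef_pos: [0.4855, 0.14, 0.0619]
tcp_rot: [0.677, 0.736, 0.001, 0.001]
contact_force: [0.7, 0.3, -3.1]
opening: 0.355
finger_force: 50.4
```

Call:
move_arm(plan=[{"x":0,"y":0,"z":0.001,"yaw":0,"fingers":0.8},{"x":0,"y":0,"z":0.002,"yaw":0,"fingers":0.8},{"x":0,"y":0,"z":0.002,"yaw":0,"fingers":0.8}])

```text
time: 9.3
eef_pos: [0.4847, 0.1399, 0.059]
tcp_rot: [0.677, 0.736, -0.0, -0.0]
contact_force: [-0.2, -1.1, -3.7]
opening: 0.351
finger_force: 50.4
```

Call:
move_arm(plan=[{"x":0,"y":0,"z":0.001,"yaw":0,"fingers":0.8},{"x":0,"y":0,"z":0.001,"yaw":0,"fingers":0.8}])

```text
time: 9.5
eef_pos: [0.4847, 0.1399, 0.0579]
tcp_rot: [0.677, 0.736, -0.0, -0.0]
contact_force: [0.4, 0.5, -2.7]
opening: 0.354
finger_force: 50.4
```

Call:
move_arm(plan=[{"x":0,"y":0,"z":0.001,"yaw":0,"fingers":0.8},{"x":0,"y":0,"z":0.001,"yaw":0,"fingers":0.8}])

```text
time: 9.7
eef_pos: [0.4848, 0.1399, 0.057]
tcp_rot: [0.677, 0.736, -0.0, -0.0]
contact_force: [0.1, 0.7, -2.9]
opening: 0.358
finger_force: 50.4
```

Call:
move_arm(plan=[{"x":0,"y":0,"z":0.001,"yaw":0,"fingers":0.8},{"x":0,"y":0,"z":0.001,"yaw":0,"fingers":0.8}])

```text
time: 9.9
eef_pos: [0.4849, 0.1399, 0.0563]
tcp_rot: [0.677, 0.736, -0.0, 0.0]
contact_force: [-0.6, -0.2, -1.4]
opening: 0.357
finger_force: 50.8
```

Call:
move_arm(plan=[{"x":0,"y":0,"z":0.0007,"yaw":0,"fingers":0.8},{"x":0,"y":0,"z":0.0007,"yaw":0,"fingers":0.8}])

```text
time: 10.1
eef_pos: [0.485, 0.1399, 0.0562]
tcp_rot: [0.677, 0.736, -0.0, -0.0]
contact_force: [-3.7, -0.3, 3.9]
opening: 0.358
finger_force: 51.3
```

It's seated at the expected height with about 7 N of support, so I'm releasing gently.

Call:
move_arm(plan=[{"x":0,"y":0,"z":0,"yaw":0,"fingers":0.6},{"x":0,"y":0,"z":0,"yaw":0,"fingers":0.55},{"x":0,"y":0,"z":0,"yaw":0,"fingers":0.45},{"x":0,"y":0,"z":0,"yaw":0,"fingers":0.3},{"x":0,"y":0,"z":0,"yaw":0,"fingers":0.3}])

```text
time: 10.6
eef_pos: [0.4851, 0.1399, 0.0555]
tcp_rot: [0.677, 0.736, 0.0, 0.0]
contact_force: [-0.2, 0.1, -0.3]
opening: 0.701
finger_force: 0.0
```

Call:
move_arm(plan=[{"x":0,"y":0,"z":-0.01,"yaw":0,"fingers":0.3},{"x":0,"y":0,"z":-0.03,"yaw":0,"fingers":0.2},{"x":0,"y":0,"z":-0.07,"yaw":0,"fingers":0.2},{"x":0,"y":0,"z":-0.11,"yaw":0,"fingers":0.2},{"x":0,"y":0,"z":-0.14,"yaw":0,"fingers":0.2}])

```text
time: 11.1
eef_pos: [0.4858, 0.14, 0.1992]
tcp_rot: [0.677, 0.736, 0.001, 0.001]
contact_force: [0.4, -0.5, -0.6]
opening: 0.798
finger_force: 0.0
```

Call:
move_arm(plan=[{"x":0.03,"y":0,"z":-0.02,"yaw":0,"fingers":0.2},{"x":0.06,"y":0,"z":-0.04,"yaw":0,"fingers":0.2},{"x":0.08,"y":0,"z":-0.06,"yaw":0,"fingers":0.2},{"x":0.08,"y":0,"z":-0.06,"yaw":0,"fingers":0.2},{"x":0.08,"y":0,"z":-0.06,"yaw":0,"fingers":0.2}])

```text
time: 11.6
eef_pos: [0.4783, 0.2196, 0.2559]
tcp_rot: [0.677, 0.736, 0.0, 0.001]
contact_force: [0.1, -0.3, -0.2]
opening: 0.799
finger_force: 0.0
```

```bash
python3 - <<'E'
from h import *
s=ctrl.get_state();T=pose(s);im=ctrl.read_camera("wrist")
np.save("Tp.npy",T);print(T.round(4),s["time"],s["contact_force"].round(1))
cv2.imwrite("pics/wp.png",im[...,::-1])
cv2.imwrite("pics/wp2.png",cv2.convertScaleAbs(cv2.resize(im[...,::-1],(784,588),interpolation=cv2.INTER_CUBIC),alpha=1.3))
E
```

```text
[[-8.350e-02  9.965e-01  1.200e-03  4.783e-01]
 [ 9.965e-01  8.350e-02 -3.000e-04  2.196e-01]
 [-4.000e-04  1.100e-03 -1.000e+00  2.559e-01]
 [ 0.000e+00  0.000e+00  0.000e+00  1.000e+00]] 11.6 [ 0.1 -0.3 -0.2]
```

View pics/wp2.png

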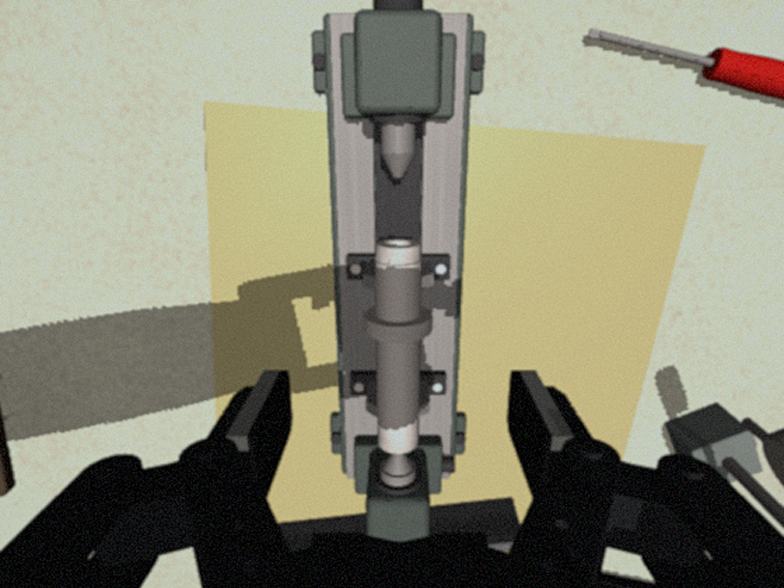

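The roller lies in both rests, with its tail end at row 240 and its head end at row 455. The tailstock's top face spans rows 12–112 and columns 357–441, and the quill tip is at (397,180). All ten views are now used, so I'll work from numbers and forces.

```bash
python3 - <<'E'
from h import *
T=np.load("Tp.npy");K,C=cam("wrist",T)
f=lambda u,v,z:hit(K,C,(u/1.4,v/1.4),z)
th=np.radians(94.73);u=np.array([np.cos(th),np.sin(th),0]);n=np.array([u[1],-u[0],0])
cm=np.array([.4854,.1316,.102])
b=lambda p:((p-cm)@n*1e3,(p-cm)@u*1e3-50)
for nm,a in dict(fl=(357,112,.128),fr=(441,112,.128),bl=(357,12,.128),br=(441,12,.128),quill=(397,180,.102),rend=(398,240,.114),rhead=(398,455,.112),coll=(398,323,.125),ax1=(398,260,.1),ax2=(398,440,.1)).items():print(nm,np.round(b(f(*a)),1))
tt=cm+u*.2035;tt[2]=.050;print(tt,tool(T,tt))
E
```

```text
fl [-23.5 128. ]
fr [ 24.9 128. ]
bl [-22.2 179.2]
br [ 23.6 179.2]
quill [-0.6 87.3]
rend [ 0.1 50. ]
rhead [-1.000e-01 -1.171e+02]
coll [ 0.  -3.9]
ax1 [ 0. 33.]
ax2 [-1.000e-01 -1.122e+02]
[0.46861932 0.33440695 0.05      ] [ 0.11526631 -0.00029259  0.20589848]
```

Call:
move_arm(plan=[{"x":0.04,"y":0,"z":0,"yaw":0,"fingers":0},{"x":0.08,"y":0,"z":0.02,"yaw":0,"fingers":0},{"x":0.11,"y":0,"z":0.04,"yaw":0,"fingers":0},{"x":0.115,"y":0,"z":0.06,"yaw":0,"fingers":0},{"x":0.115,"y":0,"z":0.08,"yaw":0,"fingers":0}])

```text
time: 12.15
eef_pos: [0.4679, 0.3339, 0.1727]
tcp_rot: [0.677, 0.736, -0.002, -0.001]
contact_force: [-0.5, -0.2, 0.3]
opening: 1.001
finger_force: 0.0
```

Call:
move_arm(plan=[{"x":0,"y":0,"z":0.03,"yaw":0,"fingers":0},{"x":0,"y":0,"z":0.06,"yaw":0,"fingers":0},{"x":0,"y":0,"z":0.09,"yaw":0,"fingers":0},{"x":0,"y":0,"z":0.115,"yaw":0,"fingers":0},{"x":0,"y":0,"z":0.125,"yaw":0,"fingers":0}])

```text
time: 12.65
eef_pos: [0.466, 0.3316, 0.0458]
tcp_rot: [0.678, 0.735, -0.004, -0.001]
contact_force: [-0.7, 0.5, -0.8]
opening: 1.0
finger_force: 0.0
```

Call:
move_arm(plan=[{"x":0,"y":0,"z":0,"yaw":0,"fingers":0},{"x":0,"y":0,"z":0,"yaw":0,"fingers":0},{"x":0,"y":0,"z":0,"yaw":0,"fingers":0}])

```text
time: 12.95
eef_pos: [0.4701, 0.3346, 0.0522]
tcp_rot: [0.677, 0.736, 0.001, 0.001]
contact_force: [-0.1, -0.3, 0.6]
opening: 0.999
finger_force: 0.0
```

Call:
move_arm(plan=[{"x":0,"y":-0.001,"z":0,"yaw":0,"fingers":0.3},{"x":0,"y":-0.001,"z":0,"yaw":0,"fingers":0.5},{"x":0,"y":-0.001,"z":0,"yaw":0,"fingers":0.6},{"x":0,"y":-0.001,"z":0,"yaw":0,"fingers":0.6},{"x":0,"y":-0.001,"z":0,"yaw":0,"fingers":0.6}], force=60)

```text
time: 13.45
eef_pos: [0.468, 0.3344, 0.0514]
tcp_rot: [0.677, 0.736, 0.0, 0.0]
contact_force: [-2.0, -1.0, 5.7]
opening: 0.578
finger_force: 67.7
```

```bash
python3 - <<'E'
from h import *
s=ctrl.get_state();T=pose(s)
print(T.round(4),s["opening"],s["finger_force"],s["contact_force"].round(1))
th=np.radians(94.73);u=np.array([np.cos(th),np.sin(th),0]);print("bench y",(T[:3,3]-[.4854,.1316,0])@u-.05,"yaw err",np.arctan2(T[1,0],T[0,0])-th, "shift",T[:3,:3].T@(-.06*u))
E
```

```text
[[-8.250e-02  9.966e-01  3.000e-04  4.680e-01]
 [ 9.966e-01  8.250e-02  2.000e-04  3.344e-01]
 [ 2.000e-04  3.000e-04 -1.000e+00  5.140e-02]
 [ 0.000e+00  0.000e+00  0.000e+00  1.000e+00]] 0.5784066922201372 67.67032027244568 [-2.  -1.   5.7]
bench y 0.1535465261955931 yaw err 6.935841788124897e-05 shift [-5.99999986e-02 -4.15728089e-06 -1.21034309e-05]
```

Call:
move_arm(plan=[{"x":-0.006,"y":0,"z":0,"yaw":0,"fingers":0.6},{"x":-0.014,"y":0,"z":0,"yaw":0,"fingers":0.6},{"x":-0.022,"y":0,"z":0,"yaw":0,"fingers":0.6},{"x":-0.03,"y":0,"z":0,"yaw":0,"fingers":0.6},{"x":-0.036,"y":0,"z":0,"yaw":0,"fingers":0.6}])

```text
time: 13.95
eef_pos: [0.4708, 0.3012, 0.0515]
tcp_rot: [0.677, 0.736, 0.002, -0.002]
contact_force: [-2.6, 11.4, 2.2]
opening: 0.58
finger_force: 67.4
```

Call:
move_arm(plan=[{"x":-0.003,"y":0,"z":0,"yaw":0,"fingers":0.6},{"x":-0.006,"y":0,"z":0,"yaw":0,"fingers":0.6},{"x":-0.009,"y":0,"z":0,"yaw":0,"fingers":0.6},{"x":-0.012,"y":0,"z":0,"yaw":0,"fingers":0.6},{"x":-0.015,"y":0,"z":0,"yaw":0,"fingers":0.6}])

```text
time: 14.45
eef_pos: [0.472, 0.2864, 0.0514]
tcp_rot: [0.677, 0.736, 0.002, -0.002]
contact_force: [-2.2, 11.6, 2.5]
opening: 0.577
finger_force: 67.3
```

Call:
move_arm(plan=[{"x":-0.002,"y":0,"z":0,"yaw":0,"fingers":0.6},{"x":-0.004,"y":0,"z":0,"yaw":0,"fingers":0.6},{"x":-0.006,"y":0,"z":0,"yaw":0,"fingers":0.6},{"x":-0.008,"y":0,"z":0,"yaw":0,"fingers":0.6},{"x":-0.01,"y":0,"z":0,"yaw":0,"fingers":0.6}])

```text
time: 14.95
eef_pos: [0.4728, 0.2769, 0.0515]
tcp_rot: [0.677, 0.736, 0.003, -0.002]
contact_force: [-1.9, 12.5, 1.8]
opening: 0.577
finger_force: 67.3
```

Call:
move_arm(plan=[{"x":-0.002,"y":0,"z":0,"yaw":0,"fingers":0.6},{"x":-0.004,"y":0,"z":0,"yaw":0,"fingers":0.6},{"x":-0.006,"y":0,"z":0,"yaw":0,"fingers":0.6}])

```text
time: 15.25
eef_pos: [0.4733, 0.271, 0.0515]
tcp_rot: [0.677, 0.736, 0.003, -0.002]
contact_force: [-1.6, 13.0, 2.6]
opening: 0.579
finger_force: 67.3
```

Call:
move_arm(plan=[{"x":-0.001,"y":0,"z":0,"yaw":0,"fingers":0.6},{"x":-0.002,"y":0,"z":0,"yaw":0,"fingers":0.6}])

```text
time: 15.45
eef_pos: [0.4734, 0.2691, 0.0514]
tcp_rot: [0.677, 0.736, 0.003, -0.002]
contact_force: [-1.9, 15.3, 2.9]
opening: 0.577
finger_force: 67.3
```

Call:
move_arm(plan=[{"x":-0.001,"y":0,"z":0,"yaw":0,"fingers":0.6},{"x":-0.002,"y":0,"z":0,"yaw":0,"fingers":0.6}])

```text
time: 15.65
eef_pos: [0.4735, 0.2674, 0.0515]
tcp_rot: [0.677, 0.736, 0.003, -0.002]
contact_force: [-1.2, 14.8, 2.5]
opening: 0.577
finger_force: 67.3
```

Call:
move_arm(plan=[{"x":-0.001,"y":0,"z":0,"yaw":0,"fingers":0.6},{"x":-0.002,"y":0,"z":0,"yaw":0,"fingers":0.6}])

```text
time: 15.85
eef_pos: [0.4737, 0.2655, 0.0515]
tcp_rot: [0.677, 0.736, 0.003, -0.002]
contact_force: [-0.6, 14.8, 1.8]
opening: 0.58
finger_force: 67.3
```

Call:
move_arm(plan=[{"x":-0.0005,"y":0,"z":0,"yaw":0,"fingers":0.6},{"x":-0.001,"y":0,"z":0,"yaw":0,"fingers":0.6}])

```text
time: 16.05
eef_pos: [0.4738, 0.2646, 0.0515]
tcp_rot: [0.677, 0.736, 0.003, -0.002]
contact_force: [-1.3, 15.9, 2.4]
opening: 0.582
finger_force: 67.2
```

Call:
move_arm(plan=[{"x":-0.0005,"y":0,"z":0,"yaw":0,"fingers":0.6},{"x":-0.001,"y":0,"z":0,"yaw":0,"fingers":0.6}])

```text
time: 16.25
eef_pos: [0.4738, 0.2637, 0.0514]
tcp_rot: [0.677, 0.736, 0.003, -0.002]
contact_force: [-1.0, 16.1, 1.5]
opening: 0.58
finger_force: 67.2
```

Call:
move_arm(plan=[{"x":-0.0005,"y":0,"z":0,"yaw":0,"fingers":0.6},{"x":-0.001,"y":0,"z":0,"yaw":0,"fingers":0.6}])

```text
time: 16.45
eef_pos: [0.4739, 0.2628, 0.0514]
tcp_rot: [0.677, 0.736, 0.003, -0.002]
contact_force: [-1.4, 16.2, 1.7]
opening: 0.581
finger_force: 67.2
```

Call:
move_arm(plan=[{"x":-0.0005,"y":0,"z":0,"yaw":0,"fingers":0.6},{"x":-0.001,"y":0,"z":0,"yaw":0,"fingers":0.6}])

```text
time: 16.65
eef_pos: [0.474, 0.2619, 0.0514]
tcp_rot: [0.677, 0.736, 0.003, -0.002]
contact_force: [-2.2, 16.7, 1.9]
opening: 0.578
finger_force: 67.2
```

The force-onset estimate is ambiguous by a few mm, because the roller is also being lifted by the cones. I'll advance gently to the quill's stop (tailstock about 0.001) for a hard reference, then back off.

Call:
move_arm(plan=[{"x":-0.001,"y":0,"z":0,"yaw":0,"fingers":0.6},{"x":-0.002,"y":0,"z":0,"yaw":0,"fingers":0.6}])

```text
time: 16.85
eef_pos: [0.4742, 0.26, 0.0515]
tcp_rot: [0.677, 0.736, 0.003, -0.002]
contact_force: [-1.4, 17.6, 1.9]
opening: 0.58
finger_force: 67.2
```

Call:
move_arm(plan=[{"x":-0.001,"y":0,"z":0,"yaw":0,"fingers":0.6},{"x":-0.002,"y":0,"z":0,"yaw":0,"fingers":0.6}])

```text
time: 17.05
eef_pos: [0.4743, 0.2584, 0.0514]
tcp_rot: [0.677, 0.736, 0.004, -0.003]
contact_force: [-0.8, 18.1, 2.1]
opening: 0.583
finger_force: 67.2
```

Call:
move_arm(plan=[{"x":-0.0005,"y":0,"z":0,"yaw":0,"fingers":0.6},{"x":-0.001,"y":0,"z":0,"yaw":0,"fingers":0.6}])

```text
time: 17.25
eef_pos: [0.4744, 0.2575, 0.0514]
tcp_rot: [0.677, 0.736, 0.004, -0.003]
contact_force: [-0.8, 17.7, 1.9]
opening: 0.577
finger_force: 67.2
```

Call:
move_arm(plan=[{"x":-0.0005,"y":0,"z":0,"yaw":0,"fingers":0.6},{"x":-0.001,"y":0,"z":0,"yaw":0,"fingers":0.6}])

```text
time: 17.45
eef_pos: [0.4745, 0.2565, 0.0515]
tcp_rot: [0.677, 0.736, 0.004, -0.003]
contact_force: [-1.4, 18.2, 0.4]
opening: 0.574
finger_force: 67.2
```

Call:
move_arm(plan=[{"x":-0.0005,"y":0,"z":0,"yaw":0,"fingers":0.6},{"x":-0.001,"y":0,"z":0,"yaw":0,"fingers":0.6}])

```text
time: 17.65
eef_pos: [0.4746, 0.2556, 0.0515]
tcp_rot: [0.677, 0.736, 0.004, -0.003]
contact_force: [-2.0, 18.9, 1.8]
opening: 0.576
finger_force: 67.2
```

Call:
move_arm(plan=[{"x":-0.0005,"y":0,"z":0,"yaw":0,"fingers":0.6},{"x":-0.001,"y":0,"z":0,"yaw":0,"fingers":0.6}])

```text
time: 17.85
eef_pos: [0.4746, 0.2547, 0.0514]
tcp_rot: [0.677, 0.736, 0.004, -0.003]
contact_force: [-1.7, 19.6, 1.6]
opening: 0.581
finger_force: 67.1
```

Call:
move_arm(plan=[{"x":-0.0005,"y":0,"z":0,"yaw":0,"fingers":0.6},{"x":-0.001,"y":0,"z":0,"yaw":0,"fingers":0.6}])

```text
time: 18.05
eef_pos: [0.4747, 0.2538, 0.0514]
tcp_rot: [0.677, 0.736, 0.004, -0.003]
contact_force: [-2.2, 18.9, 1.8]
opening: 0.575
finger_force: 67.1
```

Call:
move_arm(plan=[{"x":-0.0005,"y":0,"z":0,"yaw":0,"fingers":0.6},{"x":-0.001,"y":0,"z":0,"yaw":0,"fingers":0.6}])

```text
time: 18.25
eef_pos: [0.4748, 0.2528, 0.0515]
tcp_rot: [0.677, 0.736, 0.004, -0.003]
contact_force: [-1.4, 19.6, 1.2]
opening: 0.58
finger_force: 67.1
```

Call:
move_arm(plan=[{"x":-0.0005,"y":0,"z":0,"yaw":0,"fingers":0.6},{"x":-0.001,"y":0,"z":0,"yaw":0,"fingers":0.6}])

```text
time: 18.45
eef_pos: [0.4749, 0.2519, 0.0514]
tcp_rot: [0.677, 0.736, 0.004, -0.003]
contact_force: [-1.3, 20.0, 2.0]
opening: 0.582
finger_force: 67.1
```

Call:
move_arm(plan=[{"x":-0.0005,"y":0,"z":0,"yaw":0,"fingers":0.6},{"x":-0.001,"y":0,"z":0,"yaw":0,"fingers":0.6}])

```text
time: 18.65
eef_pos: [0.4749, 0.2513, 0.0514]
tcp_rot: [0.677, 0.736, 0.004, -0.003]
contact_force: [-0.8, 22.8, 0.7]
opening: 0.58
finger_force: 67.0
```

Call:
move_arm(plan=[{"x":-0.0005,"y":0,"z":0,"yaw":0,"fingers":0.6},{"x":-0.001,"y":0,"z":0,"yaw":0,"fingers":0.6}])

```text
time: 18.85
eef_pos: [0.4749, 0.2511, 0.0515]
tcp_rot: [0.677, 0.736, 0.005, -0.004]
contact_force: [0.9, 25.6, -0.1]
opening: 0.573
finger_force: 66.9
```

Stop found: the force jumps at y ≈ 0.2516. The free position was about 0.2636, so the travel is 12 mm, as specified. I'm backing off about 6 mm to y ≈ 0.2576 in small steps, since the arm is wound up under load.

Call:
move_arm(plan=[{"x":0.001,"y":0,"z":0,"yaw":0,"fingers":0.6},{"x":0.002,"y":0,"z":0,"yaw":0,"fingers":0.6},{"x":0.003,"y":0,"z":0,"yaw":0,"fingers":0.6},{"x":0.004,"y":0,"z":0,"yaw":0,"fingers":0.6},{"x":0.005,"y":0,"z":0,"yaw":0,"fingers":0.6}])

```text
time: 19.35
eef_pos: [0.4749, 0.2508, 0.0514]
tcp_rot: [0.677, 0.736, 0.001, -0.0]
contact_force: [-3.7, 0.4, 6.1]
opening: 0.579
finger_force: 67.7
```

Call:
move_arm(plan=[{"x":0.001,"y":0,"z":0,"yaw":0,"fingers":0.6},{"x":0.002,"y":0,"z":0,"yaw":0,"fingers":0.6},{"x":0.003,"y":0,"z":0,"yaw":0,"fingers":0.6}])

```text
time: 19.65
eef_pos: [0.4747, 0.2524, 0.0514]
tcp_rot: [0.677, 0.736, -0.0, 0.0]
contact_force: [-3.8, -2.8, 7.5]
opening: 0.58
finger_force: 67.8
```

Call:
move_arm(plan=[{"x":0.001,"y":0,"z":0,"yaw":0,"fingers":0.6},{"x":0.002,"y":0,"z":0,"yaw":0,"fingers":0.6},{"x":0.003,"y":0,"z":0,"yaw":0,"fingers":0.6},{"x":0.004,"y":0,"z":0,"yaw":0,"fingers":0.6}])

```text
time: 20.05
eef_pos: [0.4744, 0.256, 0.0514]
tcp_rot: [0.677, 0.736, -0.0, 0.0]
contact_force: [-4.4, -5.2, 6.8]
opening: 0.577
finger_force: 67.8
```

Call:
move_arm(plan=[{"x":0,"y":0,"z":0,"yaw":0,"fingers":0.6},{"x":0,"y":0,"z":0,"yaw":0,"fingers":0.6}])

```text
time: 20.25
eef_pos: [0.4744, 0.2562, 0.0514]
tcp_rot: [0.677, 0.736, -0.0, 0.0]
contact_force: [-3.3, -3.2, 6.7]
opening: 0.58
finger_force: 67.8
```

Call:
move_arm(plan=[{"x":0.0005,"y":0,"z":0,"yaw":0,"fingers":0.6},{"x":0.001,"y":0,"z":0,"yaw":0,"fingers":0.6},{"x":0.001,"y":0,"z":0,"yaw":0,"fingers":0.6}])

```text
time: 20.55
eef_pos: [0.4743, 0.257, 0.0514]
tcp_rot: [0.677, 0.736, -0.0, 0.0]
contact_force: [-4.3, -4.0, 7.6]
opening: 0.583
finger_force: 67.8
```

Call:
move_arm(plan=[{"x":0,"y":0,"z":0,"yaw":0,"fingers":0.35},{"x":0,"y":0,"z":0,"yaw":0,"fingers":0.2},{"x":0,"y":0,"z":0,"yaw":0,"fingers":0},{"x":0,"y":0,"z":0,"yaw":0,"fingers":0},{"x":0,"y":0,"z":0,"yaw":0,"fingers":0}])

```text
time: 21.05
eef_pos: [0.4741, 0.2574, 0.0503]
tcp_rot: [0.677, 0.736, -0.0, -0.0]
contact_force: [0.2, -0.1, -1.1]
opening: 0.997
finger_force: 0.0
```

Call:
move_arm(plan=[{"x":0,"y":0,"z":-0.02,"yaw":0,"fingers":0},{"x":0,"y":0,"z":-0.06,"yaw":0,"fingers":0},{"x":0,"y":0,"z":-0.1,"yaw":0,"fingers":0},{"x":0,"y":0,"z":-0.14,"yaw":0,"fingers":0},{"x":0,"y":0,"z":-0.18,"yaw":0,"fingers":0}])

```text
time: 21.55
eef_pos: [0.4739, 0.2574, 0.232]
tcp_rot: [0.677, 0.736, 0.0, 0.0]
contact_force: [0.2, 0.1, 0.3]
opening: 0.996
finger_force: 0.0
```

Call:
move_arm(plan=[{"x":-0.02,"y":0,"z":-0.02,"yaw":0,"fingers":0},{"x":-0.04,"y":0,"z":-0.04,"yaw":0,"fingers":0},{"x":-0.04,"y":0,"z":-0.04,"yaw":0,"fingers":0},{"x":-0.04,"y":0,"z":-0.04,"yaw":0,"fingers":0}])

```text
time: 21.95
eef_pos: [0.4775, 0.2176, 0.2703]
tcp_rot: [0.678, 0.735, 0.0, -0.0]
contact_force: [-0.1, 0.4, -1.1]
opening: 1.004
finger_force: 0.0
```

All ten views are used, so I'm checking by intensity profiles along the line of centres.

```bash
python3 - <<'E'
from h import *
from scipy.ndimage import map_coordinates
s=ctrl.get_state();T=pose(s);im=ctrl.read_camera("wrist").mean(2);K,C=cam("wrist",T)
th=np.radians(94.73);u=np.array([np.cos(th),np.sin(th),0]);n=np.array([u[1],-u[0],0]);cm=np.array([.4854,.1316,0])
def prof(off,z,ys):
    P=np.array([proj(K,C,cm+u*(y+50)/1e3+n*off/1e3+[0,0,z]) for y in ys]);return map_coordinates(im,[P[:,1],P[:,0]],order=1).round().astype(int)
ys=np.arange(-60,120,3)
print("y",ys.tolist());print("collar side 21mm",prof(-21,.102,ys[:25]).tolist(),prof(21,.102,ys[:25]).tolist());print("top",prof(0,.118,ys).tolist());print("tailtop z.128",prof(15,.128,ys[25:]).tolist())
for y in(-115,-90,-60,10,20):print(y,[int(v) for v in np.r_[[prof(o,.102,[y])[0] for o in range(-26,27,4)]]])
E
```

```text
y [-60, -57, -54, -51, -48, -45, -42, -39, -36, -33, -30, -27, -24, -21, -18, -15, -12, -9, -6, -3, 0, 3, 6, 9, 12, 15, 18, 21, 24, 27, 30, 33, 36, 39, 42, 45, 48, 51, 54, 57, 60, 63, 66, 69, 72, 75, 78, 81, 84, 87, 90, 93, 96, 99, 102, 105, 108, 111, 114, 117]
collar side 21mm [33, 18, 12, 48, 59, 63, 61, 66, 65, 67, 64, 47, 45, 46, 50, 60, 61, 62, 58, 61, 61, 61, 61, 59, 60] [30, 24, 9, 78, 112, 117, 113, 72, 59, 61, 62, 49, 46, 48, 100, 113, 61, 61, 59, 62, 61, 58, 62, 65, 62]
top [84, 86, 87, 86, 88, 87, 86, 86, 81, 79, 80, 77, 46, 86, 86, 90, 86, 88, 88, 89, 88, 88, 88, 85, 87, 89, 69, 83, 85, 87, 76, 88, 106, 108, 108, 75, 47, 57, 69, 72, 69, 73, 69, 74, 71, 74, 74, 75, 76, 76, 77, 75, 75, 76, 62, 39, 47, 51, 48, 52]
tailtop z.128 [57, 58, 67, 82, 76, 45, 46, 41, 49, 38, 101, 105, 41, 66, 70, 73, 70, 69, 71, 73, 76, 73, 74, 74, 71, 73, 74, 78, 77, 64, 24, 105, 103, 103, 100]
-115 [28, 29, 28, 102, 134, 148, 149, 150, 146, 128, 92, 27, 27, 28]
-90 [111, 115, 94, 66, 78, 85, 86, 86, 77, 76, 61, 116, 116, 114]
-60 [26, 28, 26, 66, 76, 84, 86, 86, 82, 73, 56, 29, 21, 48]
10 [62, 61, 61, 66, 77, 86, 91, 86, 79, 74, 59, 68, 60, 61]
20 [33, 53, 48, 64, 75, 80, 83, 83, 77, 70, 56, 85, 88, 57]
```

The numbers agree. The collar's +y face is at about -22 mm and the roller's tail end is at +30 mm in the bench frame, so its middle is at centre_mid. The tailstock's front edge is at about 52 mm, which puts the joint near 0.007. Handing in.

```bash
python3 -c "
from plant import ctrl
print(ctrl.sign_off())"
```

```text
the job is handed in; nothing more can be done
None
```

The collared roller is mounted between the two centres, with the sprung centre pressed back about half its travel (by force feel and image profiles); the job was handed in at about 22 s, and sign-off returned no verdict.

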